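# Lay out the larva-picking station on the microscope base

## Robot

A 6-joint arm with a two-finger parallel gripper is mounted at the origin on the work surface. World frame = base frame: x ahead of the robot, y to its left, z up, the work surface at z = 0. Lengths are in m, angles in rad, forces in N, time in s.
With the tool pointing down it reaches from about 0.375 to 0.975 m from the base axis. Payload 3.8 kg.
Tool frame: the origin (TCP) lies at the very end of the fingers, on their centre line; the grasp point (between the pads) lies 19 mm behind it; z points along the fingers, y is the line along which they close (so a half turn about z gives the same grasp; the last joint's range is limited). The gripper opens to 85 mm and grips with 20 to 120 N. Pads are 22 mm wide; open, the fingers measure 114 mm over their backs; the gripper's body (76 mm by 85 mm) begins 54 mm behind the grasp point. The pads swing forward as they close: fully open they stand 13 mm farther back than shut.
Start: joints at [-1.204, 0.264, 1.604, -0, 1.274, -0.037], TCP at [0.265, -0.621, 0.231] pointing down, gripper open.
Joint ranges: [-2.63, 2.63], [-0.94, 2.18], [0.31, 2.57], [-1.31, 4.45], [0, 2.66], [-2.55, 2.55]. Speed limits (rad/s): [2.57, 2.57, 3.14, 3.14, 3.14, 3.14].

## Interface

Orientations are given as a rotation vector (axis times angle).
In Python, from workcell import bot gives the robot as it stands.
- The arm moves only by the shell command python3 -m creep 'ROWS' [FORCE]. ROWS is JSON, a list of rows, each a list of 5 numbers: the shift along the tool's x, y, z in units of 0.05 m (1.0 is 0.05 m), then the turn about the tool's z in units of 0.1 rad (1.0 is 0.1 rad), then the opening, from 0 (shut) to 1 (fully open). In form: [[tx, ty, tz, spin, hand], ...]. A call has 1 to 20 rows; each row shifts and turns the commanded pose from where the row before left it, along the tool's axes as they then stand; what a row does not reach is not made up. A row lasts 1/8 s, in which the tool goes at most 62.5 mm and 10.7 degrees, less where a joint would pass 70% of its speed; a pose out of reach is approached as far as the arm can. A call with a number of a shift or a turn outside -1 to 1 is refused whole. A call with a gripper value outside its range is refused whole. The fingers move at their own pace and stop on an object; FORCE is the grip in N (left out, the last holds). Time passes only in rows, so rows that do not move let the fingers close. It gives the time, the measured TCP pose, the force, the opening and the grip force at its end, in the units of the state.
- bot.read_state(): the state, without advancing time (a new reading comes with each control period).
- bot.read_camera(name): name is "scene" or "side" or "wrist"; returns a dict with "pixels" (400x640x3 uint8, red, green, blue), "vfov" (degrees; the focal length in pixels is half the picture's height over the tangent of half this angle, whatever the lens; pixels are square), "cx", "cy" (the principal point, pixels), "world_to_cam" (4x4, takes a point from world to camera coordinates). Camera axes: x right, y down, z forward; pixel columns grow to the right and rows downward; lengths in m; the calibration is good to about 2 mm. The wrist camera is an equidistant fisheye: a pixel r from the principal point sees the ray r / f radians off the axis. A picture is of the moment at which its call begins. There is no depth.
- bot.finish_job(): hands the job in; it is judged then, once.
Trained networks look in a picture, given as the dict that the camera call returned (one of the last four; its "shot" number tells which), for a name from the list of things; names that differ only in an ending like _2 or _b are one class to them, and where a whole thing is asked for, a point or a joint stands for the part that bears it (a point fixed in the world has none). Each returns a list of dicts, best first, with "score" (0 to 1); they miss things now and then, are a little off and sometimes report something else, mostly with a low value. They report only what shows in the picture. A call takes as long as a camera call. They do not tell look-alikes from the thing itself.
- bot.look_for(target, picture): "bbox" ([left, top, right, bottom] in pixels, round what is visible of it).
- bot.regions_of(target, picture): "mask" (400x640 bool, what is visible of it) and "bbox" ([left, top, right, bottom] in pixels, round what is visible of it).
The state is a dict: "time": time; "q": joint angles; "joint_vel": joint speeds; "joint_torque": joint torques, N m; "tool_pos": TCP position; "tcp_rot": TCP orientation; "wrist_force": force on the tool from outside, world axes, zero at the start; "torque": the same for the moment, N m; "width": opening from 0.0 (shut) to 1.0 (fully open); "grip_force": force on a finger pad.
Only numpy, scipy, OpenCV 4.12 (cv2) and the standard library are available. Lean on these libraries where they do the work, as an engineer would, in place of code of your own. Each camera call takes 0.05 s, during which the arm holds its last target. There are 200 camera calls.

## Task

Lay out the picking station on the white microscope base: centre the larva dish on the black disc, put the blue block in the middle of the base's wing nearest the vial rack and the white block in the middle of the other wing, nearest the red waste pot, so that dish and blocks stand in one row. Lay the glass cover squarely on top of the blue block, and stand the green-capped vial upright on the base straight behind the blue block, on its side away from the robot. Keep the dish and the blue block level all the while, and leave the forceps and the dropper bottle where they are.

Things in the scene. Friction and masses are not known exactly. Their poses are not given: they have to be found in the camera images.
- base: Origin: centre of its underside, z up. White microscope base, fixed, 200 deep (x, away from the robot) x 360 wide (y, to the robot's left) x 20 mm high, turned up to 9 degrees. Flush black stage disc, 95 mm, above the origin. Wings: flats either side of it, middles at x 0, y +-114 mm. Steel clips behind the disc, 28 mm above the table, from (x 76, y +-28) to (x 90, y +-83) mm.
- dish: Origin: centre of its underside, z up. Larva dish: clear round petri dish with a black filling and little yellow larvae, no lid; 60 mm diameter, 15 mm high, 30 g. Starts on the table.
- blue_block: Origin: centre of its underside, z up. Blue glass staining block, square, 40 x 40 x 16 mm, with sides along its x and y, a round well (27 mm wide, 7 mm deep) in its top, a few yellow larvae in the well; 60 g. Starts on the table.
- white_block: Origin: centre of its underside, z up. White ceramic staining block, same shape and size as the blue one (40 x 40 x 16 mm, sides along its x and y), well empty; 60 g. Starts on the table.
- cover: Origin: centre of its underside, z up. Glass cover: flat square plate of pale green glass, 46 x 46 x 6 mm, sides along its x and y, with a round glass knob at its middle, 18 mm wide, from 6 to 22 mm height; 30 g in all. Starts flat on the table; goes flat on the blue block's top (16 mm above the block's underside), covering the well.
- vial: Origin: centre of its underside, z up. Specimen vial with a green screw cap, standing upright: glass 26 mm in diameter, cap 28 mm in diameter from 41 to 55 mm height, 55 mm tall in all, 30 g. Starts on the table.
- rack: Origin: centre of its underside, z up. Vial rack, fixed: grey block 125 (its x) x 65 (its y) mm holding five white-capped vials, 63 mm high over all. Stands beyond one end of the base, left (+y) or right (-y) of it.
- waste_pot: Origin: centre of its underside, z up. Red round waste pot, fixed, 80 mm wide at the rim, 75 mm high. Stands beyond the other end of the base.
- forceps: Origin: centre of its underside, z up. Bystander, leave where it is: steel forceps, 123 mm long along its x, 11 mm wide, 6 mm high, lying on the table to the robot's right.
- dropper: Origin: centre of its underside, z up. Bystander, leave where it is: brown dropper bottle with a rubber teat, 32 mm in diameter, 79 mm tall, standing on the table.
There are look-alikes about, which are no part of the job. What is shaped like the dish but orange is not meant.

How it is judged:
At the end, for the whole second after the job is handed in: All on the base, level (7 deg), at rest: dish within 14 mm of the disc's centre; blue block (rack side) and white block (pot side) within 18 mm, along each base axis, of their wing's middle; cover on blue block, centres within 9 mm; vial 34-90 mm behind blue's wing middle, 18 mm sideways (horizontal distance between dish and base below 0.014 m and x of blue_block in the frame of base between -0.018 and 0.018 m and x of white_block in the frame of base between -0.018 and 0.018 m and x of vial in the frame of base between 0.034 and 0.09 m and z of dish in the frame of base between 0.016 and 0.025 m and z of blue_block in the frame of base between 0.016 and 0.025 m and z of white_block in the frame of base between 0.016 and 0.025 m and z of vial in the frame of base between 0.016 and 0.025 m and horizontal distance between cover and blue_block below 0.009 m and z of cover in the frame of base between 0.032 and 0.04 m and ((world y of rack above 0 m and y of blue_block in the frame of base between 0.096 and 0.132 m and y of white_block in the frame of base between -0.132 and -0.096 m and y of vial in the frame of base between 0.096 and 0.132 m) or (world y of rack below 0 m and y of blue_block in the frame of base between -0.132 and -0.096 m and y of white_block in the frame of base between 0.096 and 0.132 m and y of vial in the frame of base between -0.132 and -0.096 m)) and angle between each of dish, blue_block, white_block, cover, vial's own z axis and vertical below 0.12 rad and linear speed of each of dish, blue_block, white_block, cover, vial below 0.02 m/s); the robot touches nothing.
It fails at once if the larva dish or the blue block is tipped by more than 35 degrees (angle between any of dish, blue_block's own z axis and vertical above 0.6 rad).
It fails at once if the forceps or the dropper bottle is moved by more than 25 mm (distance of any of forceps, dropper from where it was at the start of the episode above 0.025 m).
It also fails if it takes over 104 s, if anything falls off the work surface, if the arm or the gripper's body presses on something with over 40 N, if the wrist force passes 120 N, or if a joint passes its speed limit or range.

## Working session

There is one attempt and no reset: what is moved stays moved. The work goes in short steps, Python scripts to look and compute and a shell command to move; the robot and the scene stay as the last step left them, time stands still between calls to the robot, and variables do not carry over. Pictures are saved under pics/ and viewed, at most 16 in all, crops included, and the job is handed in when it is done.

```bash
mkdir -p pics; ls
cat > h.py <<'E'
import numpy as np, cv2
from workcell import bot
def save(p,n,crop=None,s=1):
    im=p["pixels"][:,:,::-1]
    if crop: l,t,r,b=crop; im=im[t:b,l:r]
    cv2.imwrite("pics/"+n,cv2.resize(im,None,fx=s,fy=s,interpolation=cv2.INTER_CUBIC))
def ray(p,u,v,fish=False):
    f=200/np.tan(np.radians(p["vfov"])/2); x=(u-p["cx"])/f; y=(v-p["cy"])/f
    if fish:
        r=np.hypot(x,y); k=np.sinc(r/np.pi); d=np.array([x*k,y*k,np.cos(r)])
    else: d=np.array([x,y,1.])
    T=p["world_to_cam"]; R=T[:3,:3]; return -R.T@T[:3,3], R.T@d/np.linalg.norm(d)
def onz(p,u,v,z,fish=False):
    c,d=ray(p,u,v,fish); return c+d*(z-c[2])/d[2]
def proj(p,X,fish=False):
    f=200/np.tan(np.radians(p["vfov"])/2); T=np.array(p["world_to_cam"]); c=T[:3,:3]@np.asarray(X,float)+T[:3,3]
    if fish:
        r=np.hypot(c[0],c[1]); a=np.arctan2(r,c[2]); return p["cx"]+f*a*c[0]/r, p["cy"]+f*a*c[1]/r
    return p["cx"]+f*c[0]/c[2], p["cy"]+f*c[1]/c[2]
def tri(a,b):
    (c1,d1),(c2,d2)=a,b
    A=np.stack([d1,-d2],1); s=np.linalg.lstsq(A,c2-c1,rcond=None)[0]
    p,q=c1+s[0]*d1,c2+s[1]*d2; return (p+q)/2,np.linalg.norm(p-q)
E
python3 - <<'E'
from h import *
np.set_printoptions(precision=3,suppress=True)
for n in ("scene","side"):
    p=bot.read_camera(n); save(p,n+"0.png"); print(n,p["vfov"],p["cx"],p["cy"]); c,d=ray(p,320,200); print(c,d)
    for t in "base dish blue_block white_block cover vial rack waste_pot forceps dropper".split():
        print(t,[(np.round(o["bbox"]).astype(int).tolist(),round(o["score"],2), onz(p,(o["bbox"][0]+o["bbox"][2])/2,(o["bbox"][1]+o["bbox"][3])/2,0.01).round(3)[:2].tolist()) for o in bot.look_for(t,p)])
E
```

```text
pics
scene 42.587473391023174 320.5771061857775 203.14179523019254
[ 1.218 -0.218  0.904] [-0.661  0.154 -0.734]
base [([286, 214, 465, 319], 0.93, [0.629, 0.036]), ([406, 141, 422, 169], 0.66, [0.322, 0.242])]
dish [([432, 161, 457, 183], 0.92, [0.4, 0.293]), ([430, 135, 453, 151], 0.69, [0.296, 0.327]), ([379, 174, 404, 194], 0.6, [0.406, 0.151])]
blue_block [([259, 202, 279, 221], 0.7, [0.419, -0.155])]
white_block [([213, 228, 233, 249], 0.78, [0.47, -0.268]), ([489, 206, 535, 255], 0.25, [0.614, 0.362])]
cover [([327, 196, 349, 218], 0.77, [0.447, 0.004]), ([213, 227, 231, 250], 0.26, [0.471, -0.27])]
vial [([445, 186, 466, 205], 0.66, [0.482, 0.285]), ([133, 236, 189, 248], 0.34, [0.444, -0.403])]
rack [([490, 208, 536, 255], 0.64, [0.616, 0.362]), ([181, 257, 223, 324], 0.6, [0.597, -0.326])]
waste_pot [([489, 206, 536, 255], 0.73, [0.613, 0.363]), ([132, 237, 191, 248], 0.45, [0.447, -0.401])]
forceps [([133, 235, 191, 250], 0.64, [0.447, -0.401])]
dropper [([402, 139, 421, 170], 0.86, [0.318, 0.237])]
side 47.407573406889114 314.4593264751312 204.12071295237047
[0.095 1.047 0.68 ] [ 0.283 -0.82  -0.497]
base [([204, 174, 317, 248], 0.68, [0.615, 0.059])]
dish [([289, 270, 318, 291], 0.74, [0.392, 0.302]), ([310, 238, 331, 251], 0.68, [0.401, 0.157]), ([330, 288, 361, 314], 0.66, [0.283, 0.334])]
blue_block [([342, 185, 361, 193], 0.52, [0.408, -0.154])]
white_block []
cover [([318, 209, 339, 222], 0.43, [0.427, 0.016])]
vial [([263, 246, 276, 274], 0.63, [0.496, 0.258]), ([342, 181, 362, 196], 0.51, [0.406, -0.158])]
rack [([289, 142, 332, 170], 0.96, [0.613, -0.343])]
waste_pot [([181, 240, 221, 285], 0.55, [0.646, 0.321])]
forceps [([183, 240, 222, 283], 0.16, [0.644, 0.318])]
dropper [([327, 242, 341, 271], 0.74, [0.354, 0.193])]
```

View pics/scene0.png

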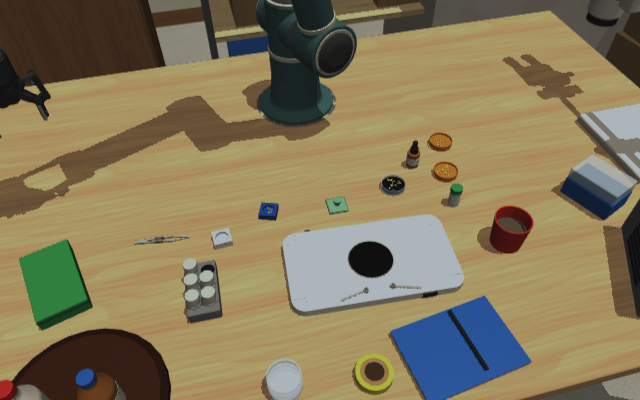

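View pics/side0.png

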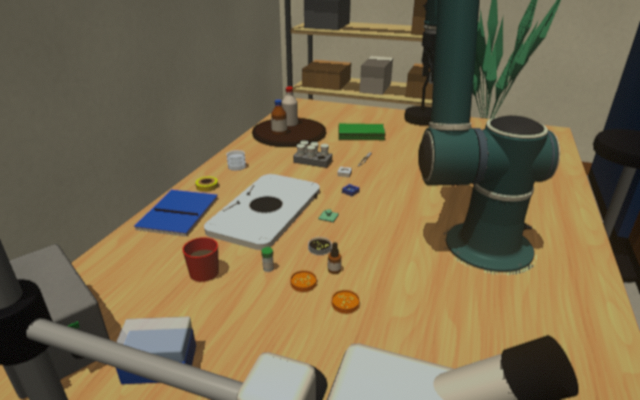

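Scene view, candidates:
- **Dish:** the black one at (392,184). The orange look-alikes at (440,142) and (445,171) are not meant.
- **Blue block:** (268,211). The big blue/white box at (597,185) and the blue book at (460,350) are not meant.
- **White block:** (222,238). The white jar at (284,380) is not meant.
- **Cover:** (337,205).
- **Vial:** green cap at (456,195). The rack vials are white-capped.

The dropper is at (412,155). The rack is on the right (-y) and the pot on the left, so blue goes on the -y wing.

Run:
```python
from h import *
np.set_printoptions(precision=4,suppress=True)
ps={n:bot.read_camera(n) for n in("scene","side")}
save(ps["scene"],"crop0.png",(200,125,480,320),2.8)
want={"scene":dict(dish=(392,184),blue_block=(268,211),white_block=(222,238),cover=(337,205),vial=(456,195),dropper=(412,155),base=(375,262)),
"side":dict(dish=(320,245),blue_block=(351,190),white_block=(345,171),cover=(328,215),vial=(268,260),dropper=(334,257),base=(262,210))}
H=dict(dish=.015,blue_block=.016,white_block=.016,cover=.006,vial=.055,dropper=.04,base=.02)
for t in H:
    R={}
    for n,p in ps.items():
        for o in bot.regions_of(t,p):
            v,u=np.nonzero(o["mask"]); 
            if len(u) and np.hypot(u.mean()-want[n][t][0],v.mean()-want[n][t][1])<14:
                R[n]=ray(p,u.mean(),v.mean())
                g=np.array([onz(p,a,b,H[t])[:2] for a,b in zip(u,v)],np.float32)
                r=cv2.minAreaRect(g*1000); print(t,n,"c",np.array(r[0])/1000,"size",np.round(r[1],0),"ang",round(r[2],1),"mean",g.mean(0),round(o["score"],2)); break
    if len(R)==2: print("   tri",*tri(R["scene"],R["side"]))
```

```text
dish scene c [0.4127 0.152 ] size [58. 73.] ang 71.4 mean [0.4138 0.1509] 0.63
dish side c [0.3978 0.1701] size [55. 72.] ang 19.7 mean [0.3986 0.1701] 0.75
   tri [0.4037 0.1555 0.0037] 8.710350742531158e-05
blue_block scene c [ 0.4235 -0.1577] size [42. 49.] ang 75.1 mean [ 0.4235 -0.1573] 0.82
blue_block side c [ 0.4049 -0.1368] size [68. 48.] ang 81.8 mean [ 0.4055 -0.1363] 0.54
   tri [ 0.4116 -0.1568  0.0037] 0.001686665042915106
white_block scene c [ 0.4768 -0.2712] size [52. 39.] ang 3.4 mean [ 0.4771 -0.271 ] 0.69
white_block side c [ 0.4604 -0.248 ] size [43. 72.] ang 7.6 mean [ 0.4595 -0.2473] 0.54
   tri [ 0.4665 -0.2718  0.0032] 0.00016377439456369
cover scene c [0.4355 0.0041] size [45. 49.] ang 87.9 mean [0.436  0.0045] 0.51
cover side c [0.4295 0.01  ] size [45. 59.] ang 4.5 mean [0.4298 0.0133] 0.58
   tri [0.4321 0.0058 0.0011] 0.00036400349864462966
vial scene c [0.516  0.2582] size [25. 76.] ang 52.8 mean [0.5159 0.2591] 0.76
vial side c [0.4739 0.3103] size [23. 89.] ang 27.8 mean [0.4737 0.3111] 0.62
   tri [0.4915 0.2759 0.025 ] 0.0005619310409195506
dropper scene c [0.3503 0.2252] size [ 34. 106.] ang 61.0 mean [0.3554 0.2223] 0.73
dropper side c [0.3398 0.2347] size [ 30. 118.] ang 18.3 mean [0.3375 0.2424] 0.69
   tri [0.3424 0.2282 0.0275] 0.0014658633116379103
base scene c [0.6184 0.0282] size [360. 214.] ang 85.6 mean [0.6259 0.0238] 0.81
base side c [0.6051 0.0469] size [383. 215.] ang 86.0 mean [0.6022 0.0679] 0.88
   tri [ 0.6174  0.0324 -0.0044] 0.012073240850566587
```

View pics/crop0.png

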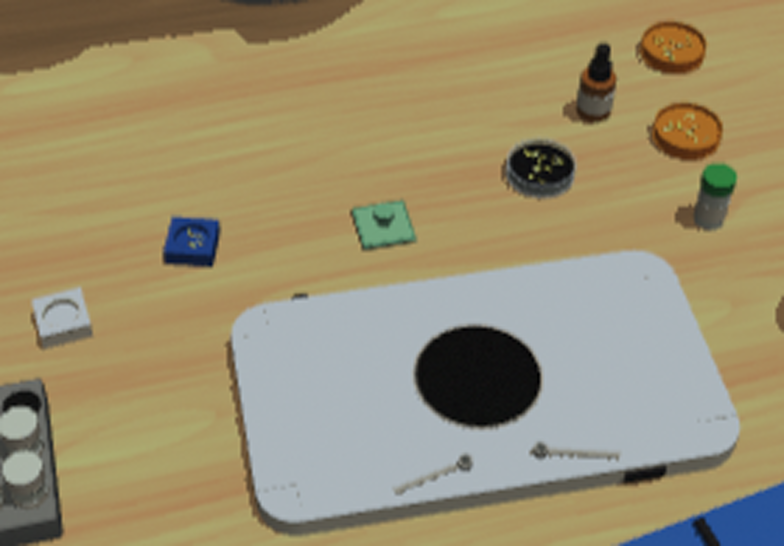

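The crop shows the black dish at (540,167), the blue block with larvae at (192,241), the white block at (62,318), the green cover at (383,224) and the green-capped vial at (713,197). These are the right ones.

```bash
cat >> h.py <<'E'
from scipy.spatial.transform import Rotation as Ro
def st():
    s=bot.read_state(); R=Ro.from_rotvec(s["tcp_rot"]).as_matrix(); return s,np.array(s["tool_pos"]),R
def yawy(R): return np.degrees(np.arctan2(R[1,1],R[0,1]))   # world angle of finger line
def go(x,y,z,ang=None):
    s,p,R=st(); d=R.T@(np.array([x,y,z])-p)/0.05
    out="tool shift units "+str(d.round(2))
    if ang is not None:
        e=(ang-yawy(R)+90)%180-90; out+=" spin(total units, sign after R) %.2f"%(np.radians(e)*np.sign(R[2,2])*10)
        Rz=Ro.from_euler('z',e,degrees=True).as_matrix(); out+=" shift if turned first "+str((( Rz@R).T@(np.array([x,y,z])-p)/0.05).round(2))
    print("t %.2f pos %s ang %.1f q6 %.2f w %.3f"%(s["time"],p.round(4),yawy(R),s["q"][5],s["width"])); print(out)
E
python3 - <<'E'
from h import *
s,p,R=st(); print(R.round(3)); go(.44,-.10,.30,0)
E
```

```text
[[ 0.92   0.393  0.   ]
 [ 0.393 -0.92  -0.   ]
 [ 0.     0.    -1.   ]]
t 1.90 pos [ 0.2652 -0.6207  0.2313] ang -66.9 q6 -0.04 w 0.998
tool shift units [ 7.31 -8.2  -1.37] spin(total units, sign after R) -11.67 shift if turned first [10.41  3.5  -1.37]
```

```bash
python3 -m creep '[[0.61,-0.68,-0.11,0,1],[0.61,-0.68,-0.11,0,1],[0.61,-0.68,-0.11,0,1],[0.61,-0.68,-0.11,0,1],[0.61,-0.68,-0.11,0,1],[0.61,-0.68,-0.11,0,1],[0.61,-0.68,-0.11,0,1],[0.61,-0.68,-0.11,0,1],[0.61,-0.68,-0.11,0,1],[0.61,-0.68,-0.11,0,1],[0.61,-0.68,-0.11,0,1],[0.61,-0.68,-0.11,0,1],[0,0,0,1,1],[0,0,0,1,1],[0,0,0,1,1],[0,0,0,1,1],[0,0,0,0,1]]'
cat > w.py <<'E'
from h import *
import sys
np.set_printoptions(precision=4,suppress=True)
H=dict(dish=.015,blue_block=.016,white_block=.016,cover=.006,vial=.055,base=.02)
p=bot.read_camera("wrist"); save(p,sys.argv[1])
for t in sys.argv[2:]:
    for o in bot.regions_of(t,p)[:3]:
        v,u=np.nonzero(o["mask"])
        if len(u)<20: continue
        g=np.array([onz(p,a,b,H[t],True)[:2] for a,b in zip(u,v)],np.float32)
        r=cv2.minAreaRect(g*1000); print(t,"c",np.array(r[0])/1000,"size",np.round(r[1],0),"ang",round(r[2],1),"mean",g.mean(0),"px",u.mean().round(),v.mean().round(),round(o["score"],2))
E
python3 w.py w1.png blue_block white_block cover base dish; python3 -c "
from h import *
go(.44,-.1,.3,-90)"
```

```text
time: 4.03
tool_pos: [0.4414, -0.1017, 0.2974]
tcp_rot: [3.142, 0.008, 0.001]
wrist_force: [0.1, -0.9, -0.3]
width: 1.0
grip_force: 0.0
blue_block c [ 0.4129 -0.1551] size [45. 43.] ang 69.4 mean [ 0.413  -0.1554] px 359.0 190.0 0.85
white_block c [ 0.4649 -0.2683] size [42. 45.] ang 4.0 mean [ 0.4653 -0.268 ] px 437.0 155.0 0.89
cover c [0.4299 0.0048] size [46. 47.] ang 85.7 mean [0.4302 0.0044] px 248.0 176.0 0.83
base c [ 0.4652 -0.2666] size [42. 44.] ang 4.5 mean [ 0.4654 -0.2668] px 437.0 156.0 0.69
base c [0.6066 0.0297] size [363. 196.] ang 84.5 mean [0.5996 0.0147] px 241.0 61.0 0.58
base c [ 0.4138 -0.1546] size [42. 42.] ang 69.4 mean [ 0.4141 -0.1547] px 359.0 190.0 0.44
dish c [0.4047 0.1507] size [60. 67.] ang 23.1 mean [0.4054 0.1499] px 160.0 195.0 0.96
dish c [0.3957 0.2892] size [55. 69.] ang 19.6 mean [0.3961 0.2891] px 97.0 201.0 0.88
dish c [0.2889 0.3219] size [57. 73.] ang 35.1 mean [0.2888 0.3207] px 96.0 256.0 0.73
t 4.33 pos [ 0.4415 -0.1017  0.2973] ang -89.7 q6 1.28 w 0.999
tool shift units [-0.03 -0.03 -0.05] spin(total units, sign after R) 0.04 shift if turned first [-0.03 -0.03 -0.05]
```

View pics/w1.png

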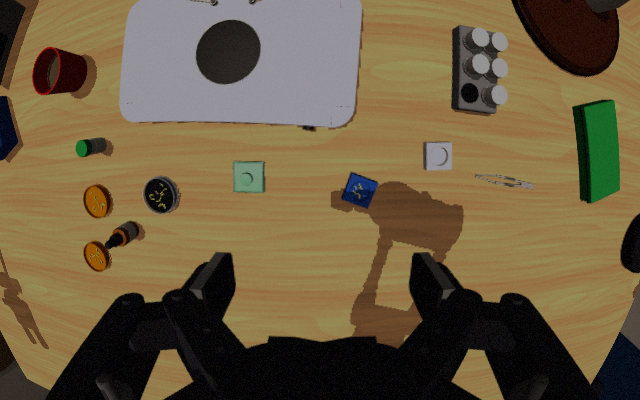

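The wrist view shows the base at the top with its disc at (228,52). Also visible are the cover (248,176), blue block (359,190), white block (437,155), dish (160,195) and vial (90,147).

Run:
```python
from h import *
np.set_printoptions(precision=4,suppress=True)
w=bot.read_camera("wrist"); s=bot.read_camera("scene"); D={}
for n,p,c,fi in(("w",w,(228,52),1),("s",s,(371,259),0)):
    g=p["pixels"].max(2); m=(g<75).astype(np.uint8); k,l=cv2.connectedComponents(m)
    v,u=np.nonzero(l==l[c[1],c[0]]); P=np.array([onz(p,a,b,.02,fi)[:2] for a,b in zip(u,v)],np.float32)
    e=cv2.fitEllipse(cv2.convexHull(P*1000)); print("disc",n,len(u),e); D[n]=(u,v)
    # base edges: project base rectangle outline by white mask
    hsv=cv2.cvtColor(p["pixels"],cv2.COLOR_RGB2HSV); m=((hsv[...,1]<60)&(hsv[...,2]>110)).astype(np.uint8)
    m[l==l[c[1],c[0]]]=1; m=cv2.morphologyEx(m,cv2.MORPH_OPEN,np.ones((5,5)))
    k,l2=cv2.connectedComponents(m); v,u=np.nonzero(l2==l2[c[1],c[0]]); P=np.array([onz(p,a,b,.02,fi)[:2] for a,b in zip(u,v)],np.float32)
    print("base",n,cv2.minAreaRect(P*1000),P.mean(0))
print("disc tri",*tri(ray(w,D["w"][0].mean(),D["w"][1].mean(),1),ray(s,D["s"][0].mean(),D["s"][1].mean())))
px=dict(dish=(392,184),blue_block=(268,211),white_block=(222,238),cover=(337,205),vial=(456,195)); pw=dict(dish=(160,195),blue_block=(359,190),white_block=(437,155),cover=(248,176),vial=(90,147))
for t in px:
    r=[]
    for p,d,fi in((w,pw,1),(s,px,0)):
        for o in bot.regions_of(t,p):
            v,u=np.nonzero(o["mask"])
            if len(u) and np.hypot(u.mean()-d[t][0],v.mean()-d[t][1])<12: r.append(ray(p,u.mean(),v.mean(),fi)); break
    if len(r)==2: print(t,*tri(*r))
```

```text
disc w 3198 ((611.4950561523438, 29.561233520507812), (92.98827362060547, 93.57025146484375), 95.71942138671875)
base w ((608.3775634765625, 29.330810546875), (361.40625, 196.4829864501953), 85.20530700683594) [0.5991 0.0147]
disc s 1235 ((613.078857421875, 29.392488479614258), (90.96957397460938, 93.57026672363281), 171.0073699951172)
base s ((613.2083740234375, 29.281951904296875), (360.8187255859375, 201.8622589111328), 85.82980346679688) [0.6191 0.0255]
disc tri [0.6114 0.0299 0.0155] 0.0008391301935387472
dish [0.4023 0.1566 0.0028] 0.0007546852507479894
blue_block [ 0.41   -0.1564  0.0014] 0.0005341959027828836
white_block [ 0.4642 -0.2721  0.0029] 0.0018274646653348948
cover [ 0.429   0.0061 -0.0019] 0.000335249994126632
vial [0.4918 0.2763 0.0264] 0.0016090464992334571
```

```bash
python3 -c "
from h import *
go(.4118,-.1555,.06,69.4)"
```

```text
t 4.92 pos [ 0.4415 -0.1017  0.2973] ang -89.8 q6 1.29 w 0.998
tool shift units [-0.6   1.07  4.75] spin(total units, sign after R) 3.63 shift if turned first [-0.18  1.22  4.75]
```

```bash
python3 -m creep '[[0,0,0,0.9,0.75],[0,0,0,0.9,0.75],[0,0,0,0.9,0.75],[0,0,0,0.93,0.75],[-0.18,1,0.5,0,0.75],[0,0.22,0.9,0,0.75],[0,0,0.9,0,0.75],[0,0,0.9,0,0.75],[0,0,0.5,0,0.75],[0,0,0,0,0.75],[0,0,0,0,0.75]]' 30
python3 w.py w2.png blue_block;  python3 -c "
from h import *
go(.4118,-.1555,.0,69.4)"
```

```text
time: 6.3
tool_pos: [0.4125, -0.156, 0.1135]
tcp_rot: [3.091, -0.561, 0.003]
wrist_force: [-0.3, -0.1, 1.1]
width: 0.753
grip_force: 0.0
blue_block c [ 0.4125 -0.1563] size [40. 42.] ang 69.4 mean [ 0.4127 -0.1563] px 322.0 206.0 0.6
t 6.40 pos [ 0.4131 -0.1563  0.1141] ang -110.6 q6 1.51 w 0.747
tool shift units [-0.04 -0.01  2.28] spin(total units, sign after R) 0.00 shift if turned first [-0.04 -0.01  2.28]
```

View pics/w2.png

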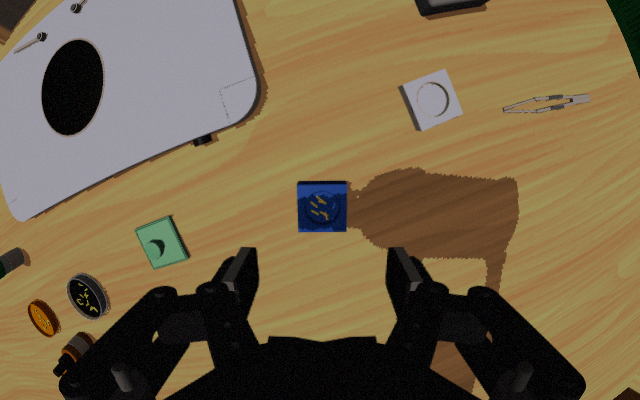

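The blue block at (322,206) sits square between the fingers, so I go down.

```bash
python3 -m creep '[[0,0,0.6,0,0.75],[0,0,0.6,0,0.75],[0,0,0.6,0,0.75],[0,0,0.36,0,0.7],[0,0,0.06,0,0.7],[0,0,0,0,0.7]]' && python3 -m creep '[[0,0,0,0,0.3],[0,0,0,0,0.3],[0,0,0,0,0.3],[0,0,0,0,0.3]]' 30
```

```text
time: 7.15
tool_pos: [0.4127, -0.1561, 0.0024]
tcp_rot: [3.091, -0.561, 0.003]
wrist_force: [0.2, 0.0, -0.1]
width: 0.695
grip_force: 0.0
time: 7.65
tool_pos: [0.413, -0.1562, 0.0027]
tcp_rot: [3.09, -0.561, 0.004]
wrist_force: [-0.9, 0.1, 7.1]
width: 0.461
grip_force: 30.8
```

```bash
python3 -m creep '[[0,0,-0.3,0,0.3],[0,0,-0.6,0,0.3],[0,0,-0.6,0,0.3],[0,0,0,0,0.3]]' && python3 -c "
from h import *
go(.6033,-.0842,.024,85.6)"
```

```text
time: 8.15
tool_pos: [0.4141, -0.1568, 0.0796]
tcp_rot: [3.089, -0.561, 0.01]
wrist_force: [0.6, -0.3, -1.2]
width: 0.457
grip_force: 30.5
t 8.15 pos [ 0.4141 -0.1568  0.0796] ang -110.6 q6 1.51 w 0.457
tool shift units [ 3.03 -2.69  1.13] spin(total units, sign after R) -2.82 shift if turned first [ 3.65 -1.74  1.14]
```

```bash
python3 -m creep '[[0,0,0,-0.7,0.3],[0,0,0,-0.7,0.3],[0,0,0,-0.7,0.3],[0,0,0,-0.72,0.3],[0.73,-0.35,0,0,0.3],[0.73,-0.35,0,0,0.3],[0.73,-0.35,0,0,0.3],[0.73,-0.35,0,0,0.3],[0.73,-0.34,0,0,0.3],[0,0,0.6,0,0.3],[0,0,0,0,0.3],[0,0,0,0,0.3]]' && python3 -c "
from h import *
go(.6033,-.0842,.023,85.6)"; python3 w.py w3.png base
```

```text
time: 9.65
tool_pos: [0.5992, -0.083, 0.0458]
tcp_rot: [-3.139, 0.122, 0.003]
wrist_force: [-0.7, -0.4, 0.2]
width: 0.457
grip_force: 30.5
t 9.65 pos [ 0.5992 -0.083   0.0458] ang -94.4 q6 1.47 w 0.457
tool shift units [0.08 0.02 0.46] spin(total units, sign after R) -0.01 shift if turned first [0.08 0.02 0.46]
```

View pics/w3.png

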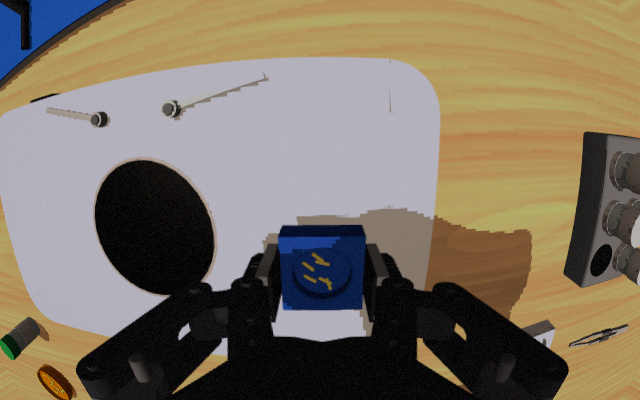

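The blue block at (321,268) is level in the grip, over the right wing and square to the base. Lowering and releasing.

```bash
python3 -m creep '[[0.08,0.02,0.24,0,0.3],[0,0,0.2,0,0.3],[0,0,0,0,0.3],[0,0,0,0,0.7],[0,0,0,0,0.7],[0,0,0,0,0.7],[0,0,-0.6,0,0.7],[0,0,-0.8,0,0.7],[0,0,-0.8,0,0.7],[0,0,0,0,0.7]]' && python3 w.py w4.png blue_block white_block; python3 -c "
from h import *
go(.4645,-.2685,.06,-85.7)"
```

```text
time: 11.0
tool_pos: [0.6075, -0.0848, 0.1392]
tcp_rot: [3.138, -0.121, 0.014]
wrist_force: [0.9, -0.2, 0.4]
width: 0.699
grip_force: 0.0
blue_block c [ 0.5968 -0.0839] size [43. 46.] ang 85.6 mean [ 0.5975 -0.084 ] px 321.0 210.0 0.67
white_block c [ 0.4851 -0.2792] size [38. 14.] ang 46.5 mean [ 0.4853 -0.278 ] px 499.0 291.0 0.51
t 11.15 pos [ 0.6034 -0.0841  0.1334] ang -94.4 q6 1.47 w 0.701
tool shift units [-2.48  3.89  1.47] spin(total units, sign after R) -1.52 shift if turned first [-3.04  3.47  1.47]
```

```bash
python3 -m creep '[[0,0,0,-0.76,0.65],[0,0,0,-0.76,0.65],[-0.6,0.69,0,0,0.65],[-0.61,0.69,0,0,0.65],[-0.61,0.69,0,0,0.65],[-0.61,0.7,0,0,0.65],[-0.61,0.7,0,0,0.65],[0,0,0.5,0,0.65],[0,0,0,0,0.65],[0,0,0,0,0.65]]' && python3 w.py w5.png white_block forceps 2>/dev/null; python3 -c "
from h import *
go(.4645,-.2685,.0015,-85.7)"
```

```text
time: 12.4
tool_pos: [0.4652, -0.268, 0.1085]
tcp_rot: [-3.138, -0.118, 0.003]
wrist_force: [0.3, -0.2, 0.6]
width: 0.648
grip_force: 0.0
white_block c [ 0.466  -0.2706] size [42. 41.] ang 4.3 mean [ 0.4664 -0.2703] px 325.0 206.0 0.78
t 12.55 pos [ 0.4663 -0.2684  0.1099] ang -85.7 q6 0.93 w 0.651
tool shift units [-0.04 -0.    2.17] spin(total units, sign after R) 0.01 shift if turned first [-0.04 -0.    2.17]
```

View pics/w5.png

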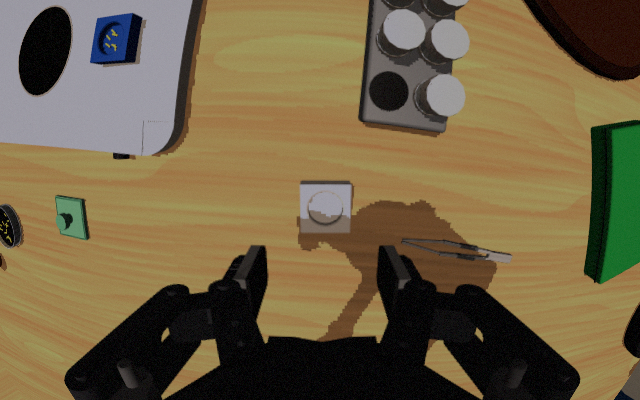

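The white block at (325,206) is square between the fingers, and the forceps tip at (402,240) is clear.

```bash
python3 -m creep '[[0,0.03,0.6,0,0.65],[0,0,0.6,0,0.65],[0,0,0.6,0,0.65],[0,0,0.3,0,0.65],[0,0,0.05,0,0.65],[0,0,0,0,0.65],[0,0,0,0,0.3],[0,0,0,0,0.3],[0,0,0,0,0.3],[0,0,0,0,0.3]]' 30 && python3 -m creep '[[0,0,-0.3,0,0.3],[0,0,-0.7,0,0.3],[0,0,-0.7,0,0.3],[0,0,0,0,0.3]]' && python3 -c "
from h import *
go(.6207,.1432,.024,85.6)"
```

```text
time: 13.8
tool_pos: [0.467, -0.271, 0.0033]
tcp_rot: [3.138, 0.117, 0.004]
wrist_force: [-1.0, 0.3, 6.6]
width: 0.452
grip_force: 32.2
time: 14.3
tool_pos: [0.4681, -0.2717, 0.0908]
tcp_rot: [3.135, 0.117, 0.009]
wrist_force: [0.4, -0.2, -0.6]
width: 0.461
grip_force: 31.5
t 14.30 pos [ 0.4681 -0.2717  0.0908] ang -85.7 q6 0.92 w 0.461
tool shift units [ 3.66 -8.05  1.32] spin(total units, sign after R) 1.52 shift if turned first [ 2.4  -8.51  1.31]
```

```bash
python3 -m creep '[[0,0,0,0.76,0.3],[0,0,0,0.76,0.3],[0.24,-0.85,0,0,0.3],[0.24,-0.85,0,0,0.3],[0.24,-0.85,0,0,0.3],[0.24,-0.85,0,0,0.3],[0.24,-0.85,0,0,0.3],[0.24,-0.85,0,0,0.3],[0.24,-0.85,0,0,0.3],[0.24,-0.85,0,0,0.3],[0.24,-0.85,0,0,0.3],[0.24,-0.86,0,0,0.3],[0,0,0.6,0,0.3],[0,0,0.2,0,0.3],[0,0,0,0,0.3],[0,0,0,0,0.3]]' && python3 -c "
from h import *
go(.6207,.1432,.0235,85.6)"
```

```text
time: 16.3
tool_pos: [0.6184, 0.1442, 0.0473]
tcp_rot: [-3.139, 0.123, -0.001]
wrist_force: [0.4, 0.7, -0.5]
width: 0.459
grip_force: 31.5
t 16.30 pos [0.6184 0.1442 0.0473] ang -94.5 q6 1.84 w 0.459
tool shift units [0.05 0.02 0.48] spin(total units, sign after R) -0.01 shift if turned first [0.05 0.02 0.48]
```

```bash
python3 -m creep '[[0.05,0.02,0.28,0,0.3],[0,0,0.18,0,0.3],[0,0,0,0,0.3],[0,0,0,0,0.7],[0,0,0,0,0.7],[0,0,0,0,0.7],[0,0,-0.6,0,0.7],[0,0,-0.8,0,0.7],[0,0,-0.8,0,1]]' && python3 -c "
from h import *
go(.404,.1525,.10,85.6)"
```

```text
time: 17.42
tool_pos: [0.6202, 0.1436, 0.1346]
tcp_rot: [3.139, -0.121, -0.001]
wrist_force: [0.4, -0.2, 0.3]
width: 0.889
grip_force: 0.0
t 17.43 pos [0.6202 0.1436 0.1346] ang -94.4 q6 1.84 w 0.889
tool shift units [-4.32  0.16  0.7 ] spin(total units, sign after R) -0.00 shift if turned first [-4.32  0.15  0.7 ]
```

```bash
python3 -m creep '[[-0.8,0.03,0,0,1],[-0.8,0.03,0,0,1],[-0.8,0.03,0,0,1],[-0.8,0.03,0,0,1],[-0.8,0.03,0,0,1],[-0.32,0,0.4,0,1],[0,0,0,0,1],[0,0,0,0,1]]' 20 && python3 w.py w6.png dish white_block; python3 -c "
from h import *
go(.404,.1525,.0,85.6)"
```

```text
time: 18.42
tool_pos: [0.4058, 0.153, 0.1146]
tcp_rot: [-3.139, 0.121, -0.003]
wrist_force: [-0.8, 0.1, 0.7]
width: 1.002
grip_force: 0.0
dish c [0.3952 0.2928] size [59. 67.] ang 21.8 mean [0.3961 0.2917] px 170.0 227.0 0.86
dish c [0.4044 0.1551] size [61. 59.] ang 5.7 mean [0.405  0.1548] px 320.0 207.0 0.57
t 18.57 pos [0.4062 0.153  0.1147] ang -94.4 q6 1.95 w 1.002
tool shift units [-0.05  0.01  2.29] spin(total units, sign after R) -0.01 shift if turned first [-0.05  0.01  2.29]
```

View pics/w6.png

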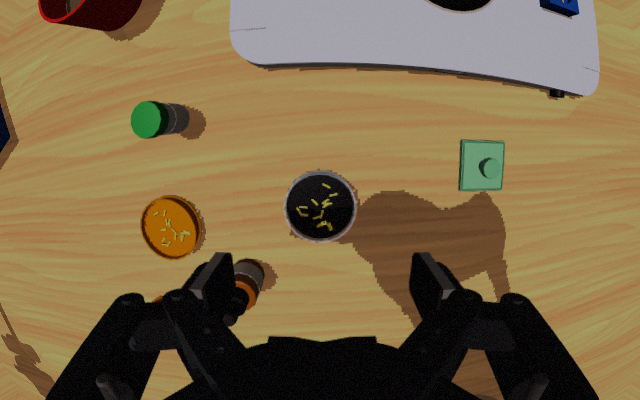

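The black dish with larvae at (320,207) is centred between the fingers. The dropper at (243,285) is behind the left finger and clear of it.

```bash
python3 -m creep '[[-0.02,-0.03,0.6,0,1],[0,0,0.6,0,1],[0,0,0.6,0,1],[0,0,0.4,0,0.95],[0,0,0.07,0,0.9],[0,0,0,0,0.9]]' 20 && python3 -m creep '[[0,0,0,0,0.5],[0,0,0,0,0.5],[0,0,0,0,0.5],[0,0,0,0,0.5]]' 20
```

```text
time: 19.32
tool_pos: [0.4046, 0.1545, 0.0007]
tcp_rot: [-3.139, 0.122, -0.001]
wrist_force: [0.6, 0.4, 0.0]
width: 0.9
grip_force: 0.0
time: 19.82
tool_pos: [0.405, 0.1548, 0.0016]
tcp_rot: [-3.138, 0.121, -0.004]
wrist_force: [-0.7, 0.2, 6.6]
width: 0.688
grip_force: 21.3
```

```bash
python3 -m creep '[[0,0,-0.2,0,0.5],[0,0,-0.6,0,0.5],[0,0,-0.8,0,0.5],[0,0,0,0,0.5]]' && python3 -c "
from h import *
go(.6122,.0295,.023,85.6)
p=bot.read_camera('wrist'); save(p,'w7.png')"
```

```text
time: 20.32
tool_pos: [0.4069, 0.1554, 0.0841]
tcp_rot: [-3.136, 0.121, -0.012]
wrist_force: [1.0, -0.1, 1.0]
width: 0.69
grip_force: 21.9
t 20.32 pos [0.4069 0.1554 0.0841] ang -94.4 q6 1.96 w 0.690
tool shift units [4.28 2.2  1.25] spin(total units, sign after R) -0.00 shift if turned first [4.28 2.2  1.25]
```

View pics/w7.png

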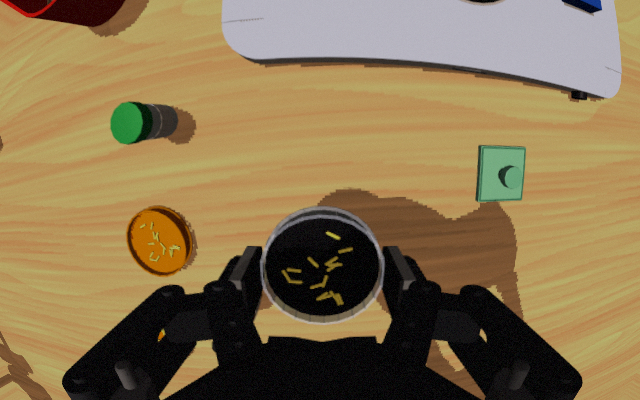

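The dish at (322,265) is held level.

```bash
python3 -m creep '[[0.6,0.31,0,0,0.5],[0.6,0.31,0,0,0.5],[0.6,0.31,0,0,0.5],[0.6,0.31,0,0,0.5],[0.6,0.31,0,0,0.5],[0.6,0.31,0,0,0.5],[0.68,0.34,0,0,0.5],[0,0,0.6,0,0.5],[0,0,0.2,0,0.5],[0,0,0,0,0.5],[0,0,0,0,0.5]]' && python3 -c "
from h import *
go(.6122,.0295,.0225,85.6)"
```

```text
time: 21.75
tool_pos: [0.6085, 0.0285, 0.0407]
tcp_rot: [-3.139, 0.12, -0.0]
wrist_force: [0.3, 0.7, 0.1]
width: 0.688
grip_force: 21.9
t 21.75 pos [0.6085 0.0285 0.0407] ang -94.4 q6 1.65 w 0.688
tool shift units [ 0.07 -0.02  0.36] spin(total units, sign after R) 0.00 shift if turned first [ 0.07 -0.02  0.36]
```

Next I release the dish, then go to the cover at (0.430, 0.0045).

```bash
python3 -m creep '[[0.07,-0.02,0.16,0,0.5],[0,0,0.18,0,0.5],[0,0,0,0,0.5],[0,0,0,0,0.9],[0,0,0,0,0.9],[0,0,0,0,0.9],[0,0,-0.5,0,0.9],[0,0,-0.8,0,0.6],[0,0,-0.8,0,0.6],[0,0,0,0,0.6]]' && python3 w.py w8.png dish blue_block white_block cover && python3 -c "
from h import *
go(.430,.0045,.08,85.7)"
```

```text
time: 23.0
tool_pos: [0.6157, 0.0289, 0.1333]
tcp_rot: [-3.139, 0.121, -0.014]
wrist_force: [0.3, 0.5, 0.3]
width: 0.602
grip_force: 0.0
dish c [0.6047 0.0297] size [67. 64.] ang 22.3 mean [0.6058 0.0291] px 322.0 211.0 0.8
blue_block c [ 0.5965 -0.0904] size [50. 47.] ang 86.9 mean [ 0.5973 -0.0898] px 450.0 211.0 0.66
white_block c [0.6145 0.1497] size [50. 47.] ang 85.3 mean [0.6149 0.1492] px 193.0 212.0 0.82
t 23.25 pos [0.6108 0.0289 0.1264] ang -94.4 q6 1.65 w 0.602
tool shift units [-3.56  0.77  0.94] spin(total units, sign after R) -0.02 shift if turned first [-3.57  0.76  0.94]
```

View pics/w8.png

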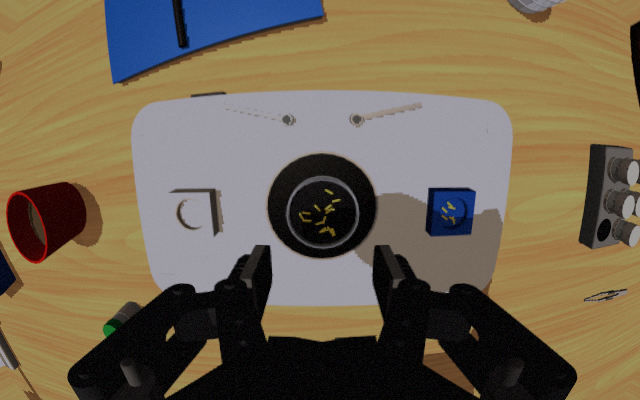

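Everything stands in a row: white (193,212), dish (322,211) on the disc (322,206), blue (450,211).

```bash
python3 - <<'E'
from h import *
p=bot.read_camera("wrist")
for t,z in(("dish",.035),("blue_block",.036),("white_block",.036)):
    o=bot.regions_of(t,p)[0]; v,u=np.nonzero(o["mask"]); P=np.array([onz(p,a,b,z,1)[:2] for a,b in zip(u,v)],np.float32)
    r=cv2.minAreaRect(P*1000); print(t,r,P.mean(0))
E
python3 -m creep '[[-0.71,0.15,0,0,0.6],[-0.71,0.15,0,0,0.6],[-0.71,0.15,0,0,0.6],[-0.71,0.15,0,0,0.6],[-0.72,0.16,0.4,0,0.6],[0,0,0.1,0,0.6],[0,0,0,0,0.6]]' && python3 w.py w9.png cover && python3 -c "
from h import *
go(.430,.0045,.01,85.7)"
```

```text
dish ((610.5430908203125, 28.53597640991211), (58.88200759887695, 61.110198974609375), 85.57151794433594) [0.6114629  0.02857389]
blue_block ((603.1422119140625, -81.73876953125), (46.510643005371094, 44.67380905151367), 87.31867980957031) [ 0.60373706 -0.08101507]
white_block ((619.3685302734375, 140.09071350097656), (45.71171951293945, 43.09333801269531), 85.58372497558594) [0.6198556  0.13936773]
time: 24.32
tool_pos: [0.4321, 0.0048, 0.1031]
tcp_rot: [-3.139, 0.121, -0.0]
wrist_force: [0.9, 0.2, 0.9]
width: 0.602
grip_force: 0.0
cover c [0.4301 0.0054] size [46. 47.] ang 87.7 mean [0.4306 0.0052] px 321.0 208.0 0.74
t 24.43 pos [0.4335 0.0048 0.1041] ang -94.4 q6 1.60 w 0.601
tool shift units [-0.07  0.01  1.88] spin(total units, sign after R) -0.02 shift if turned first [-0.07  0.01  1.88]
```

View pics/w9.png

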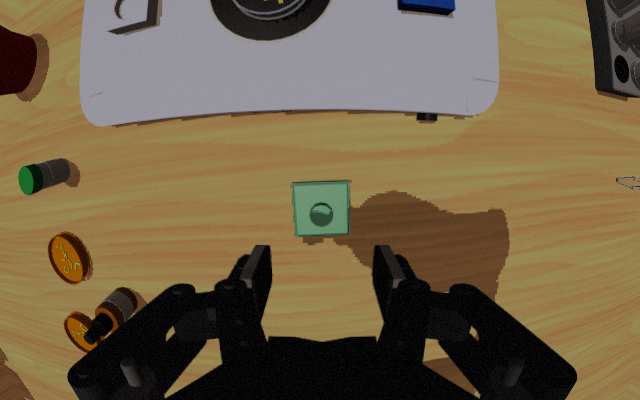

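The cover at (321,208) is square between the fingers, with its knob in the middle. I grip the knob.

```bash
python3 -m creep '[[-0.06,-0.01,0.6,-0.1,0.5],[0,0,0.6,-0.1,0.5],[0,0,0.4,0,0.5],[0,0,0.2,0,0.5],[0,0,0.06,0,0.5],[0,0,0,0,0.5]]' && python3 -m creep '[[0,0,0,0,0.1],[0,0,0,0,0.1],[0,0,0,0,0.1],[0,0,0,0,0.1],[0,0,0,0,0.1]]' 30 && python3 -m creep '[[0,0,-0.3,0,0.1],[0,0,-0.7,0,0.1],[0,0,-0.7,0,0.1],[0,0,0,0,0.1]]' &&  python3 w.py w10.png cover && python3 -c "
from h import *
go(.6034,-.0835,.047,85.6)"
```

```text
time: 25.18
tool_pos: [0.4298, 0.0055, 0.0109]
tcp_rot: [-3.14, 0.09, -0.002]
wrist_force: [0.6, 0.5, -0.2]
width: 0.501
grip_force: 0.0
time: 25.8
tool_pos: [0.4297, 0.0055, 0.0112]
tcp_rot: [3.14, -0.09, 0.003]
wrist_force: [-0.1, -0.9, 4.8]
width: 0.189
grip_force: 29.4
time: 26.3
tool_pos: [0.4318, 0.0054, 0.099]
tcp_rot: [3.14, -0.09, 0.012]
wrist_force: [0.1, -0.6, -0.3]
width: 0.192
grip_force: 29.3
cover c [0.3928 0.0074] size [73. 75.] ang 88.2 mean [0.4027 0.007 ] px 322.0 242.0 0.65
t 26.40 pos [0.4289 0.0055 0.0958] ang -93.3 q6 1.58 w 0.188
tool shift units [3.59 1.58 0.98] spin(total units, sign after R) 0.20 shift if turned first [3.62 1.51 0.98]
```

View pics/w10.png

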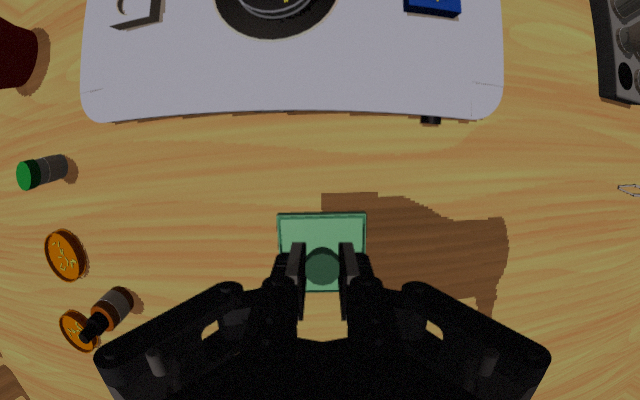

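The cover at (322,250) is held level by its knob.

```bash
python3 -m creep '[[0,0,0,0.2,0.1],[0.6,0.25,0,0,0.1],[0.6,0.25,0,0,0.1],[0.6,0.25,0,0,0.1],[0.6,0.25,0,0,0.1],[0.6,0.25,0,0,0.1],[0.62,0.26,0,0,0.1],[0,0,0.4,0,0.1],[0,0,0.2,0,0.1],[0,0,0,0,0.1],[0,0,0,0,0.1]]' && python3 -c "
from h import *
go(.6034,-.0838,.0475,85.6)
p=bot.read_camera('wrist'); save(p,'w11.png',(200,150,440,330),2.5)"
```

```text
time: 27.78
tool_pos: [0.6027, -0.0833, 0.0651]
tcp_rot: [-3.139, 0.121, 0.001]
wrist_force: [0.1, 0.5, -0.1]
width: 0.193
grip_force: 29.3
t 27.77 pos [ 0.6027 -0.0833  0.0651] ang -94.4 q6 1.47 w 0.193
tool shift units [0.02 0.01 0.35] spin(total units, sign after R) -0.00 shift if turned first [0.02 0.01 0.35]
```

View pics/w11.png

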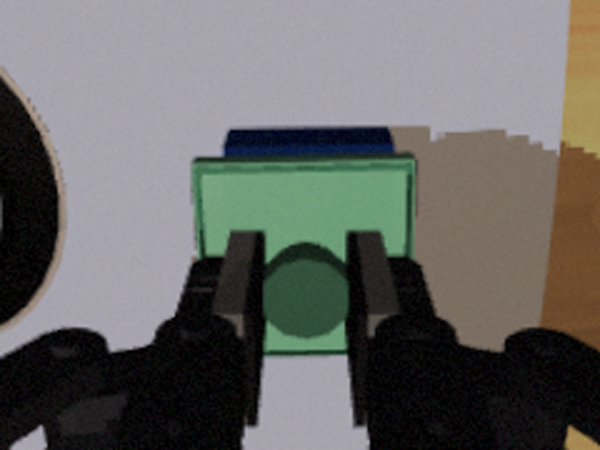

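The cover is over the blue block, centred sideways and square. Lowering and releasing, then on to the vial.

```bash
python3 -m creep '[[0.02,0.01,0.2,0,0.1],[0,0,0.14,0,0.1],[0,0,0,0,0.1],[0,0,0,0,0.1],[0,0,0,0,0.5],[0,0,0,0,0.5],[0,0,0,0,0.5],[0,0,-0.6,0,0.5],[0,0,-0.9,0,0.5],[0,0,-0.6,0,0.5]]' && python3 -c "
from h import *
go(.4915,.276,.13,85.6)"
```

```text
time: 29.08
tool_pos: [0.6052, -0.0845, 0.1556]
tcp_rot: [3.139, -0.121, 0.004]
wrist_force: [-0.2, -0.5, 0.1]
width: 0.501
grip_force: 0.0
t 29.07 pos [ 0.6052 -0.0845  0.1556] ang -94.4 q6 1.47 w 0.501
tool shift units [-2.83 -7.01  0.5 ] spin(total units, sign after R) -0.00 shift if turned first [-2.82 -7.01  0.5 ]
```

```bash
python3 -m creep '[[-0.31,-0.78,0,0,0.6],[-0.31,-0.78,0,0,0.6],[-0.31,-0.78,0,0,0.6],[-0.31,-0.78,0,0,0.6],[-0.31,-0.78,0,0,0.6],[-0.31,-0.78,0,0,0.6],[-0.31,-0.78,0,0,0.6],[-0.31,-0.78,0,0,0.6],[-0.34,-0.77,0,0,0.6],[0,0,0,0,0.6],[0,0,0,0,0.6]]' && python3 w.py w12.png vial && python3 -c "
from h import *
go(.4915,.276,.028,85.6)"
```

```text
time: 30.45
tool_pos: [0.4908, 0.2758, 0.1533]
tcp_rot: [3.139, -0.12, 0.0]
wrist_force: [-0.3, -0.1, -0.3]
width: 0.601
grip_force: 0.0
vial c [0.496 0.273] size [28. 35.] ang 65.9 mean [0.4959 0.2743] px 323.0 200.0 0.57
t 30.55 pos [0.4912 0.2751 0.1532] ang -94.5 q6 2.12 w 0.597
tool shift units [ 0.01 -0.02  2.5 ] spin(total units, sign after R) -0.01 shift if turned first [ 0.01 -0.02  2.5 ]
```

View pics/w12.png

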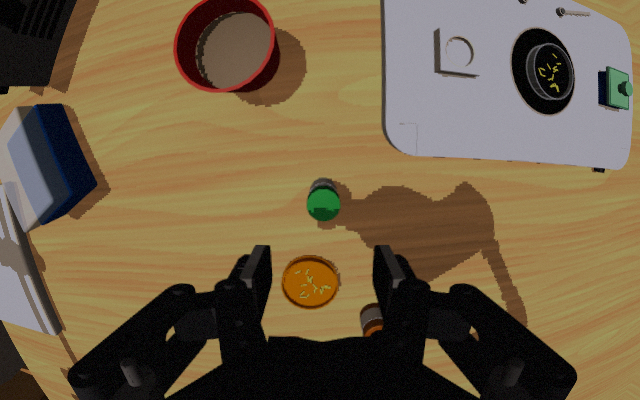

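The green cap at (323,203) is centred between the fingers.

```bash
python3 -m creep '[[0.03,0,0.7,0,0.6],[0,0,0.7,0,0.6],[0,0,0.6,0,0.6],[0,0,0.4,0,0.6],[0,0,0.1,0,0.6],[0,0,0,0,0.6]]' && python3 -m creep '[[0,0,0,0,0.15],[0,0,0,0,0.15],[0,0,0,0,0.15],[0,0,0,0,0.15],[0,0,0,0,0.15]]' 30 && python3 -m creep '[[0,0,-0.4,0,0.15],[0,0,-0.9,0,0.15],[0,0,-0.9,0,0.15],[0,0,0,0,0.15]]' && python3 -c "
from h import *
go(.6682,-.0892,.05,85.6)
p=bot.read_camera('wrist'); save(p,'w13.png',(160,150,480,350),2)"
```

```text
time: 31.3
tool_pos: [0.4928, 0.2753, 0.0284]
tcp_rot: [3.139, -0.123, -0.0]
wrist_force: [-0.4, 0.6, -0.2]
width: 0.601
grip_force: 0.0
time: 31.92
tool_pos: [0.4935, 0.2762, 0.0296]
tcp_rot: [-3.139, 0.121, -0.003]
wrist_force: [1.0, -2.4, 6.0]
width: 0.311
grip_force: 29.7
time: 32.42
tool_pos: [0.4954, 0.2777, 0.1431]
tcp_rot: [-3.135, 0.121, -0.013]
wrist_force: [1.0, -0.3, -0.8]
width: 0.314
grip_force: 29.6
t 32.42 pos [0.4954 0.2777 0.1431] ang -94.4 q6 2.11 w 0.314
tool shift units [4.   7.06 1.86] spin(total units, sign after R) -0.00 shift if turned first [3.99 7.06 1.86]
```

View pics/w13.png

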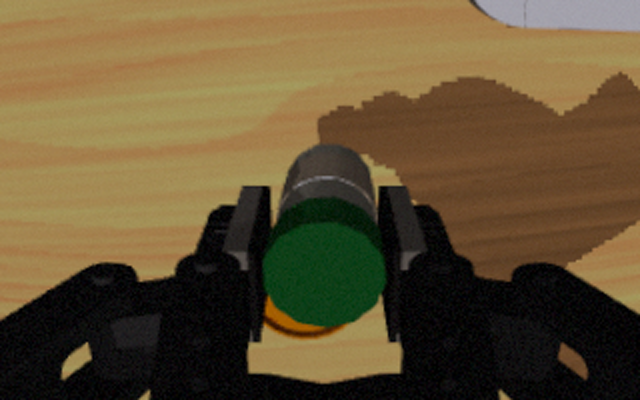

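The vial is gripped upright by its cap at (325,270) in the crop.

```bash
python3 -m creep '[[0.4,0.7,0,0,0.15],[0.4,0.7,0,0,0.15],[0.4,0.7,0,0,0.15],[0.4,0.7,0,0,0.15],[0.4,0.7,0,0,0.15],[0.4,0.7,0,0,0.15],[0.4,0.7,0,0,0.15],[0.4,0.7,0,0,0.15],[0.4,0.7,0,0,0.15],[0.4,0.76,0,0,0.15],[0,0,0.7,0,0.15],[0,0,0.5,0,0.15],[0,0,0,0,0.15],[0,0,0,0,0.15]]' && python3 -c "
from h import *
go(.6682,-.0892,.0492,85.6)"
```

```text
time: 34.22
tool_pos: [0.6643, -0.0912, 0.0779]
tcp_rot: [-3.139, 0.121, 0.001]
wrist_force: [-0.3, 0.7, -0.3]
width: 0.317
grip_force: 29.7
t 34.23 pos [ 0.6643 -0.0912  0.0779] ang -94.4 q6 1.47 w 0.317
tool shift units [ 0.07 -0.05  0.57] spin(total units, sign after R) -0.00 shift if turned first [ 0.07 -0.05  0.57]
```

```bash
python3 -m creep '[[0.07,-0.05,0.3,0,0.15],[0,0,0.2,0,0.15],[0,0,0.06,0,0.15],[0,0,0,0,0.15],[0,0,0,0,0.15]]' && python3 -m creep '[[0,0,0,0,0.55],[0,0,0,0,0.55],[0,0,0,0,0.55],[0,0,-0.3,0,0.55],[0,0,-0.8,0,0.55],[0,0,-0.9,0,0.55],[0,0,-0.9,0,0.55],[-0.9,0,0,0,0.55],[-0.9,0,0,0,0.55],[0,0,0,0,0.55],[0,0,0,0,0.55]]'
python3 - <<'E'
from h import *
np.set_printoptions(precision=4,suppress=True)
p=bot.read_camera("wrist"); s=bot.read_camera("scene")
im=np.hstack([cv2.resize(q["pixels"][b:d,a:c],(400,400)) for q,(a,b,c,d) in((p,(120,0,520,400)),(s,(270,150,470,350)))])
cv2.imwrite("pics/fin.png",im[:,:,::-1])
ex=np.array([np.cos(np.radians(-4.4)),np.sin(np.radians(-4.4))]); ey=np.array([-ex[1],ex[0]]); c=np.array([.612,.0295])
for t,z in dict(dish=.03,blue_block=.03,white_block=.03,cover=.039,vial=.055).items():
    for n,q,f in(("w",p,1),("s",s,0)):
        for o in bot.regions_of(t,q)[:2]:
            v,u=np.nonzero(o["mask"]); 
            if len(u)<20: continue
            X=onz(q,u.mean(),v.mean(),z,f)[:2]-c; print(t,n,"base frame",X@ex,X@ey,round(o["score"],2))
E
```

```text
time: 34.85
tool_pos: [0.6683, -0.0893, 0.0504]
tcp_rot: [3.139, -0.121, 0.0]
wrist_force: [0.1, -0.3, -0.4]
width: 0.313
grip_force: 29.6
time: 36.22
tool_pos: [0.5795, -0.0825, 0.1967]
tcp_rot: [3.139, -0.121, 0.005]
wrist_force: [-0.8, 0.3, 0.1]
width: 0.55
grip_force: 0.0
dish w base frame -0.0017542270834367572 -0.0015142567714697612 0.75
dish w base frame -0.2182007878949475 0.2234682913526779 0.62
dish s base frame 0.003083802501235798 -0.0022399035965174193 0.86
dish s base frame -0.3209340600154602 0.25998364238996957 0.84
white_block w base frame -0.0025416953355689295 0.11183645020825683 0.82
white_block s base frame 0.0018356520095184955 0.11230668383577229 0.6
cover w base frame 0.0011702677368342317 -0.11408674336898278 0.97
cover s base frame 0.004607017248692013 -0.11499546043987112 0.6
vial w base frame 0.06432021914852713 -0.11609862650011608 0.9
vial s base frame 0.06866493229493556 -0.11702508029308627 0.65
```

View pics/fin.png

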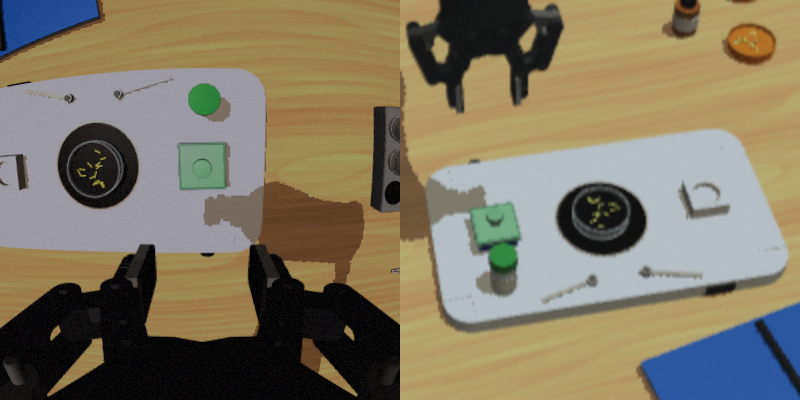

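The final views show the dish on the disc (95,168), the cover square on the blue block (203,165), the vial upright behind it (204,98) and the white block on the other wing. The fingers are clear, so I hand in.

```bash
python3 -c "
from workcell import bot
print(bot.finish_job())"
```

```text
the job is handed in; nothing more can be done
None
```

The job is handed in at about 36 s of the 104 s: by the last camera check the dish, white block, cover and vial are within about 5 mm of their targets, the blue block is under the cover where I set it, and the forceps and dropper were not touched; no verdict came back.

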